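# Pull the wedge from under the work plate behind three containers

## Task

The hinged work plate has to lie flat again, but three containers stand in front of the wedge that props it up. Without tipping anything over, first stand all three containers together on the dark mat while the plate is still propped, then work the wedge backward out from under the plate's front edge so that the plate comes down, and lay it on its flat base in the steel tray. Finally put each container back upright on the very spot where it stood at the start, and leave the solder spool and the roll of tape alone.

Things in the scene. Friction and masses are not known exactly. Their poses are not given: they have to be found in the camera images.
- frame: Fixed frame of the tilting work plate on the bench. Origin: on the bench, under the middle of the plate's front edge (the edge nearest the robot). Its x axis points away from the robot, from the front edge to the hinge at x = 220 mm; y is along the front edge, z up. The aluminium plate is 220 mm deep (x), 240 mm wide (y), 8 mm thick; when flat its underside is 6 mm and its top 14 mm above the bench. Side rails 12 mm wide, 6 mm high, lie under its left and right edges only.
- plate_edge (a point): Point on the hinged plate: middle of the lower front edge (the edge nearest the robot). The plate hinges about its far edge. When it lies flat this point is 6 mm above the bench; at the start about 24 mm, the plate resting by its own weight (1.4 kg, about 7 N on the wedge) on the wedge. It follows the wedge down as this is pulled out, and is flat after the wedge has come back about 60 to 70 mm.
- wedge: Dark rubber wedge, 130 mm long (its x), 36 mm wide (y), upright flat sides; 45 mm high at the thick end (its -x end, towards the robot) sloping straight down to 6 mm at the thin end (+x, under the plate). Origin: centre of its flat underside, 65 mm from either end; z up. At the start about half of it, the thick end, sticks out in front of the plate, square to the plate's edge within a few degrees; pulling it along its -x takes up to about 20 N. About 0.14 kg.
- jar: White round screw-top jar, 54 mm diameter (lid 52 mm diameter, from 70 mm height up; a slight neck below it), 90 mm high, about 0.18 kg. Origin: centre of its underside, z up. Stands on the bench between robot and wedge; the three containers stand in a row about 100 mm apart, in any order.
- can: Slim bare aluminium can, round, 40 mm diameter, 95 mm high, about 0.16 kg. Origin: centre of its underside, z up.
- tin: Square grey box with a dark band, 46 x 46 mm, 95 mm high, about 0.20 kg. Origin: centre of its underside, x and y square to its sides, z up.
- mat: Dark rubber mat fixed flat on the bench to one side, left or right: 280 mm (x) by 140 mm (y), 3 mm thick. Origin: centre of its underside, z up. The side area for the three containers; there is room for them in a row along its x, 90 mm apart.
- tray: Shallow open steel tray fixed on the bench on the other side: outside 200 mm (x) by 140 mm (y), 18 mm high, walls and floor 4 mm thick. Origin: centre of its underside, z up. The wedge goes in it.
- spool: Bystander: black solder spool, 52 mm diameter, 42 mm high, origin at the centre of its underside.
- tape: Bystander: roll of pale tape lying flat, 70 mm diameter, 19 mm high, origin at the centre of its underside.
There are look-alikes about, which are no part of the job. Leave any pink or purple look-alike of the can alone.

How it is judged:
By the outcome, as a careful person would: the job done as asked, in the order asked, and still so for the second after the job is handed in, with the robot touching nothing.
It also fails if it takes over 149 s, if anything falls off the work surface, if the arm or the gripper's body presses on something with over 40 N, if the wrist force passes 120 N, or if a joint passes its speed limit or range.

## Robot

A 6-joint arm with a two-finger parallel gripper is mounted at the origin on the work surface. World frame = base frame: x ahead of the robot, y to its left, z up, the work surface at z = 0. Lengths are in m, angles in rad, forces in N, time in s.
With the tool pointing down it reaches from about 0.35 to 0.775 m from the base axis. Payload 7.3 kg.
Tool frame: the origin (TCP) lies midway between the tips of the shut fingers; the grasp point (between the pads) lies 19 mm behind it; z points along the fingers, y is the line along which they close (so a half turn about z gives the same grasp; the last joint's range is limited). The gripper opens to 92 mm and grips with 3 to 60 N. Pads are 19 mm wide; open, the fingers measure 130 mm over their backs; the gripper's body (75 mm by 190 mm) begins 47 mm behind the grasp point.
Start: joints at [1.147, 0.342, 1.524, -0, 1.275, -0.146], TCP at [0.144, 0.505, 0.198] pointing down, gripper open.
Joint ranges: [-2.53, 2.53], [-0.77, 2.02], [0.04, 2.7], [-1, 4.14], [0.28, 2.66], [-3.11, 3.11]. Speed limits (rad/s): [2.57, 2.57, 3.14, 3.14, 3.14, 3.14].

## Interface

Orientations are given as [roll, pitch, yaw] about the fixed x, y, z axes, in that order (R = Rz(yaw) Ry(pitch) Rx(roll)).
In Python, from cell import monitor, vision, workorder gives the robot as it stands.
- The arm moves only by the tool move_arm, never from a script. Its argument "rows" is a list of rows, each a list of 5 numbers: the shift along the world's x, y, z in mm, then the turn about the world's z in rad, then the closure, from -1 (fully open) to 1 (shut). A call has 1 to 12 rows; each row shifts and turns the commanded pose from where the row before left it; what a row does not reach is not made up. A row lasts 1/10 s, in which the tool goes at most 50 mm and 8.59 degrees, less where a joint would pass 70% of its speed; a pose out of reach is approached as far as the arm can. A call is refused whole if a number of a shift passes 50 or a number of a turn 0.15, either way. A call with a gripper value outside its range is refused whole. The fingers move at their own pace and stop on an object; "newtons" is the grip in N (left out, the last holds). Time passes only in rows, so rows that do not move let the fingers close. It gives the time, the measured TCP pose, the force, the opening and the grip force at its end, in the units of the state.
- monitor.observe(): the state, without advancing time (a new reading comes with each control period).
- vision.read_camera(name): name is "scene" or "top" or "wrist"; returns the picture (420x560x3 uint8, red, green, blue); there is no depth.
- vision.get_calibration(name): a dict with "K" (3x3 intrinsics, pixels), "T" (4x4, takes a point from camera to world coordinates); the wrist camera has in their place "mount" (4x4, takes a point from camera to tool coordinates, whose origin is the TCP and whose axes are the flange's). Camera axes: x right, y up, looking along -z (the intrinsics and any distortion apply to the point x, -y, -z); pixel columns grow to the right and rows downward; lengths in m; the calibration is good to about 2 mm. A picture is of the moment at which its call begins: read the wrist's pose just before it. get_calibration takes no time and is no camera call.
- workorder.hand_in(): hands the job in; it is judged then, once.
The state is a dict: "time": time; "qpos": joint angles; "qvel": joint speeds; "joint_efforts": joint torques, N m; "tool_pos": TCP position; "tool_rot": TCP orientation; "contact_force": force on the tool from outside, world axes, zero at the start; "torque": the same for the moment, N m; "opening": finger opening in m; "grip_force": force on a finger pad.
Only numpy, scipy, OpenCV 4.12 (cv2) and the standard library are available. Lean on these libraries where they do the work, as an engineer would, in place of code of your own. Each camera call takes 0.05 s, during which the arm holds its last target. There are 200 camera calls.

## Working session

There is one attempt and no reset: what is moved stays moved. The work goes in short steps, Python scripts to look and compute and a tool call to move; the robot and the scene stay as the last step left them, time stands still between calls to the robot, and variables do not carry over. Pictures are saved under pics/ and viewed, at most 14 in all, crops included, and the job is handed in when it is done.

Besides the shell and the picture viewer there is one more tool, called after ">>>" as a command line: name --pt "numbers of a row" for each row, then --argument value for the rest. move_arm: Moves the arm, as the interface text tells. Its arguments: {"type":"object","properties":{"rows":{"type":"array","items":{"type":"array","items":{"type":"number"}}},"newtons":{"type":"number"}},"required":["rows"]}

```bash
mkdir -p pics
cat > h.py <<'E'
import numpy as np, cv2
from cell import monitor, vision, workorder
from scipy.spatial.transform import Rotation as R
def snap(n,f):
    im=vision.read_camera(n); cv2.imwrite('pics/'+f+'.png',im[:,:,::-1]); return im
def pose(n):
    c=vision.get_calibration(n)
    if 'T' in c: return np.array(c['K']),np.array(c['T']),c
    s=monitor.observe(); T=np.eye(4); T[:3,:3]=R.from_euler('xyz',s['tool_rot']).as_matrix(); T[:3,3]=s['tool_pos']
    return np.array(c['K']),T@np.array(c['mount']),c
def ray(P,px,z):
    K,T,_=P
    d=np.linalg.solve(K,[px[0],px[1],1.]); d=T[:3,:3]@(d*[1,-1,-1]); o=T[:3,3]
    return o+d*(z-o[2])/d[2]
E
python3 - <<'E'
from h import *
s=monitor.observe();print(s)
for n in('scene','top','wrist'): print(n,vision.get_calibration(n))
snap('scene','s0');snap('top','t0')
E
```

```text
{'time': 0.0, 'qpos': array([ 1.14702013e+00,  3.42695041e-01,  1.52505981e+00,  4.20746393e-05,
        1.27538455e+00, -1.45982162e-01]), 'qvel': array([-2.75493804e-04, -4.12453071e-04,  4.59359448e-04, -9.60331642e-05,
       -1.07594219e-03, -7.95060352e-04]), 'joint_efforts': array([ 3.57842982e-04, -4.31224680e+01, -2.44219244e+01,  7.18487240e-02,
        5.56861516e-02, -1.43246111e-04]), 'tool_pos': array([0.14373582, 0.50445649, 0.19704443]), 'tool_rot': array([-3.14006821e+00, -2.64801264e-04,  2.86378614e+00]), 'contact_force': array([0.0412922 , 0.26173691, 0.06167745]), 'torque': array([-0.06800924,  0.04419021,  0.006168  ]), 'grip_force': 0.0, 'opening': 0.09153031698546156}
scene {'K': array([[409.3758085 ,   0.        , 271.81181525],
       [  0.        , 409.3758085 , 202.89909255],
       [  0.        ,   0.        ,   1.        ]]), 'T': array([[ 0.86229007, -0.40001926,  0.31054861,  0.85387192],
       [ 0.50639592,  0.68638173, -0.521961  , -0.51343552],
       [-0.00436044,  0.60734233,  0.79442827,  0.8422113 ],
       [ 0.        ,  0.        ,  0.       
[... 252 characters left out ...]
     [-0.99998619, -0.00300803,  0.00431015,  0.00925999],
       [ 0.00408878,  0.07007923,  0.99753305,  0.98764161],
       [ 0.        ,  0.        ,  0.        ,  1.        ]])}
wrist {'K': array([[318.45474777,   0.        , 274.34404591],
       [  0.        , 318.45474777, 210.85419905],
       [  0.        ,   0.        ,   1.        ]]), 'mount': array([[ 4.93159641e-04,  9.66077189e-01,  2.58253020e-01,
         6.91808028e-02],
       [ 9.99999791e-01, -5.84129106e-04,  2.75521526e-04,
         7.66593970e-04],
       [ 4.17028166e-04,  2.58252830e-01, -9.66077275e-01,
        -1.85595872e-01],
       [ 0.00000000e+00,  0.00000000e+00,  0.00000000e+00,
         1.00000000e+00]])}
```

View pics/s0.png

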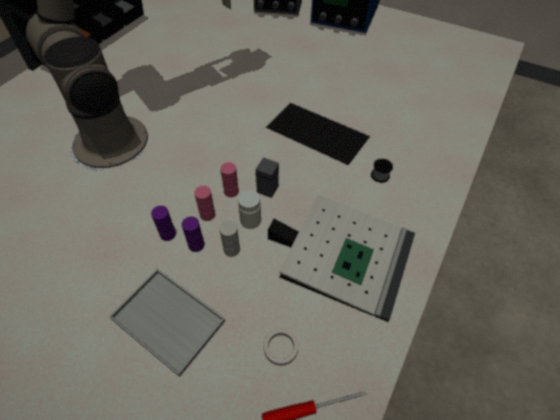

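View pics/t0.png

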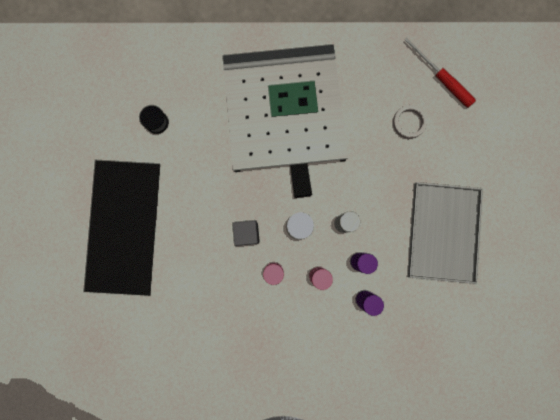

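Top view: tin (245,233), jar (300,226), silver can (348,222), wedge (301,180), mat (122,228) on the left, tray (445,233) on the right. The spool is at (153,119) and the tape at (408,122).
Possible mix-ups for the can are pink (273,273) and (321,279), and purple (366,263) and (371,303). I choose the bare silver one at (348,222).

```bash
cat > m.py <<'E'
from h import *
im=cv2.imread('pics/t0.png'); P=pose('top')
c=cv2.resize(im[150:320,220:400],None,fx=4,fy=4,interpolation=cv2.INTER_CUBIC); cv2.imwrite('pics/t0c.png',c[:600,:])
# project corners coarse
for n,px,z in [('tin',(245,233),.095),('jar',(300,226),.09),('can',(348,222),.095),('pink1',(273,272),.09),('pink2',(320,278),.09),('pur',(368,263),.09),('pur2',(374,304),.09),('wedge',(301,180),.03),('spool',(153,119),.042),('tape',(408,122),.019)]+[('mat',p,.003) for p in[(97,161),(160,164),(150,295),(85,293)]]+[('tray',p,.018) for p in[(415,184),(481,186),(476,282),(409,278)]]+[('plate',p,.03) for p in[(233,170),(346,160)]]:
    print(n,px,np.round(ray(P,px,z)[:2]*1000))
print(np.round(ray(P,(240,415),0),3))
E
python3 m.py
```

```text
tin (245, 233) [492.  70.]
jar (300, 226) [505. -35.]
can (348, 222) [ 512. -127.]
pink1 (273, 272) [418.  17.]
pink2 (320, 278) [406. -73.]
pur (368, 263) [ 434. -165.]
pur2 (374, 304) [ 356. -175.]
wedge (301, 180) [602. -41.]
spool (153, 119) [728. 263.]
tape (408, 122) [ 726. -268.]
mat (97, 161) [647. 391.]
mat (160, 164) [641. 257.]
mat (150, 295) [365. 274.]
mat (85, 293) [370. 409.]
tray (415, 184) [ 595. -280.]
tray (481, 186) [ 590. -418.]
tray (476, 282) [ 391. -401.]
tray (409, 278) [ 399. -263.]
plate (233, 170) [623.  99.]
plate (346, 160) [ 644. -135.]
[0.12  0.086 0.   ]
```

View pics/t0c.png

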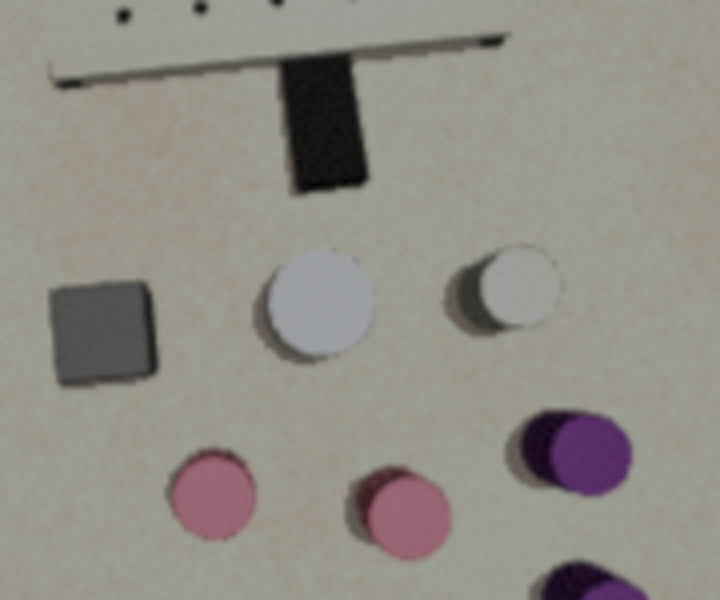

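The crop confirms bare silver can (520,287 in the crop), white jar lid (321,302), grey square tin (103,333) and wedge (325,125). Next I move above the row for a wrist look.

>>> move_arm --pt "28 -38 6 0.1 -1" --pt "28 -38 6 0.1 -1" --pt "28 -38 6 0.1 -1" --pt "28 -38 6 0.07 -1" --pt "28 -38 6 0 -1" --pt "28 -38 6 0 -1" --pt "28 -38 6 0 -1" --pt "28 -38 6 0 -1" --pt "28 -38 6 0 -1" --pt "28 -38 6 0 -1" --pt "28 -38 0 0 -1" --pt "28 -38 0 0 -1" --newtons 20

```text
time: 1.3
tool_pos: [0.4807, 0.047, 0.2577]
tool_rot: [3.141, 0.0, -3.05]
contact_force: [-0.0, 1.4, 0.2]
opening: 0.0916
grip_force: 0.0
```

>>> move_arm --pt "12 -45 20 0 -0.3" --pt "12 -35 20 0 -0.3" --pt "0 0 0 0 -0.3" --pt "0 0 0 0 -0.3"

```text
time: 1.7
tool_pos: [0.5037, -0.0309, 0.297]
tool_rot: [3.141, -0.001, -3.051]
contact_force: [-0.6, 0.8, -0.4]
opening: 0.0644
grip_force: 0.0
```

Run:
```python
from h import *
s=monitor.observe();print(s['time'],s['tool_pos'],s['tool_rot'],s['opening'],s['qpos'])
P=pose('wrist');np.savez('w0.npz',K=P[0],T=P[1]);snap('wrist','w0')
P=pose('top')
for n,px,z in [('tin',(245.4,233.0),.095),('jar',(300.,225.3),.09),('can',(349.7,221.5),.095)]: print(n,np.round(ray(P,px,z)[:2]*1000,1))
```

```text
1.7 [ 0.50365609 -0.03087478  0.29697626] [ 3.14080155e+00 -6.73990831e-04 -3.05129439e+00] 0.06441807313662007 [-2.13600752e-01  2.45560216e-01  1.38704142e+00  5.54189542e-04
  1.50987086e+00 -1.87472906e+00]
tin [492.   69.2]
jar [506.5 -35.4]
can [ 513.3 -130.4]
```

View pics/w0.png

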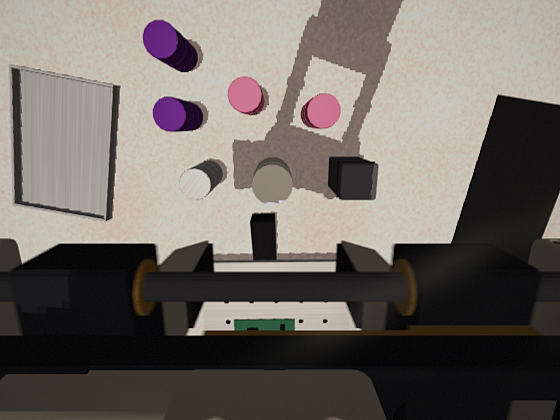

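Wrist view (upside down): can top (195,183), jar (272,180), tin (353,178), wedge thick end (263,214). I'll compute the positions from it.

Run:
```python
from h import *
d=np.load('w0.npz');P=(d['K'],d['T'],0)
for n,px,z in [('can',(195,183),.095),('jar',(272,182),.09),('tin',(353,180),.095),('wedgeTopEdgeL',(252,213.5),.045),('wR',(275,213.5),.045)]: print(n,np.round(ray(P,px,z)*1000,1))
im=cv2.imread('pics/w0.png')
cv2.imwrite('pics/w0c.png',cv2.resize(im[140:265,170:390],None,fx=3.6,fy=3.6,interpolation=cv2.INTER_CUBIC))
```

```text
can [ 511.4 -127.5   95. ]
jar [502.5 -33.2  90. ]
tin [490.1  65.6  95. ]
wedgeTopEdgeL [558.  -57.2  45. ]
wR [555.  -24.5  45. ]
```

View pics/w0c.png

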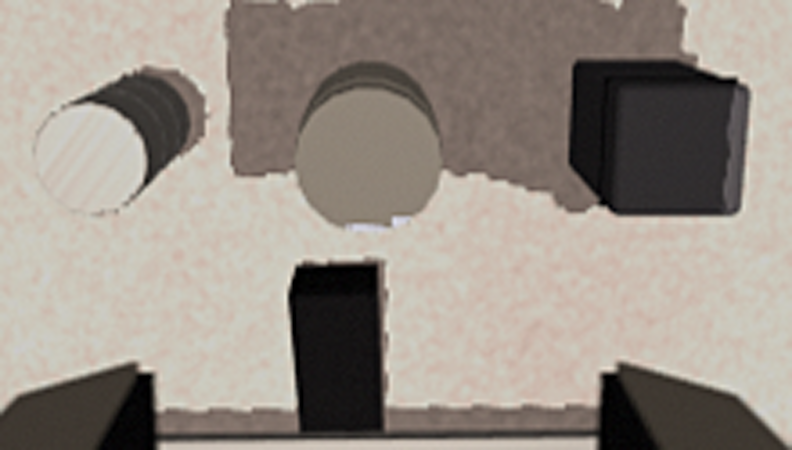

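>>> move_arm --pt "4 -45 -10 0 -0.3" --pt "4 -45 -10 0 -0.3" --pt "0 -8 -40 0 -0.3" --pt "0 0 -45 0 -0.3" --pt "0 0 -45 0 -0.3" --pt "0 0 -40 0 -0.3" --pt "0 0 -40 0 -0.3" --pt "0 0 -21 0 -0.3" --pt "0 0 0 0 -0.3"

```text
time: 2.65
tool_pos: [0.5089, -0.1257, 0.0432]
tool_rot: [3.138, -0.007, -3.047]
contact_force: [0.0, -0.1, 0.4]
opening: 0.0595
grip_force: 0.0
```

Run:
```python
from h import *
s=monitor.observe();print(s['time'],s['tool_pos'],s['tool_rot'],s['opening'],s['contact_force'])
snap('wrist','w1')
```

```text
2.65 [ 0.50888436 -0.12569779  0.04316428] [ 3.13752984 -0.00705931 -3.04738342] 0.05952551526168434 [ 0.03419284 -0.11320884  0.4457227 ]
```

View pics/w1.png

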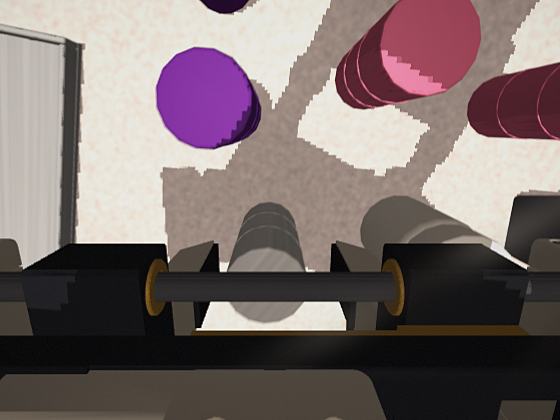

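The can stands between the fingers, slightly left of the middle (266 against 274 px) because the arm is still settling.

>>> move_arm --pt "0 0 0 0 -0.3" --pt "0 0 0 0 -0.3" --pt "0 0 0 0 -0.3"

```text
time: 3.0
tool_pos: [0.5126, -0.1286, 0.0478]
tool_rot: [-3.141, 0.002, -3.049]
contact_force: [-0.7, 0.1, 0.3]
opening: 0.0599
grip_force: 0.0
```

Run:
```python
from h import *
s=monitor.observe();print(s['time'],s['tool_pos'],s['tool_rot'],s['opening'],s['contact_force'])
im=snap('wrist','w2').astype(int)
for r in (262,300,310): print(r, im[r,205:345:4].mean(1).round().astype(int).tolist())
```

```text
3.0 [ 0.51257458 -0.1285876   0.04784164] [-3.14050342e+00  2.29175210e-03 -3.04911476e+00] 0.05985198784328215 [-0.66551233  0.07307672  0.339864  ]
262 [5, 4, 9, 0, 228, 229, 227, 232, 130, 131, 132, 133, 136, 133, 126, 130, 132, 129, 137, 133, 129, 132, 133, 135, 132, 132, 134, 249, 125, 137, 141, 139, 8, 9, 7]
300 [41, 37, 22, 22, 25, 24, 24, 23, 24, 24, 25, 33, 33, 34, 33, 34, 33, 33, 33, 33, 33, 34, 34, 33, 26, 25, 25, 28, 26, 27, 26, 27, 28, 28, 46]
310 [0, 228, 229, 223, 228, 224, 225, 227, 230, 226, 224, 226, 222, 227, 233, 215, 132, 134, 190, 220, 232, 228, 227, 229, 223, 227, 225, 223, 226, 223, 225, 228, 226, 220, 234]
```

Can centred (237–313 px). Grip and lift.

>>> move_arm --pt "0 0 0 0 1" --pt "0 0 0 0 1" --pt "0 0 0 0 1" --pt "0 0 0 0 1" --pt "0 0 15 0 1" --pt "0 0 40 0 1" --pt "0 0 40 0 1" --pt "0 0 40 0 1" --newtons 20

```text
time: 3.85
tool_pos: [0.5112, -0.1282, 0.1824]
tool_rot: [3.141, -0.001, -3.049]
contact_force: [-0.0, -0.2, -2.0]
opening: 0.0395
grip_force: 20.0
```

>>> move_arm --pt "-8 38 0 0 1" --pt "-8 39 0 0 1" --pt "-8 39 0 0 1" --pt "-8 39 0 0 1" --pt "-8 39 0 0 1" --pt "-8 39 0 0 1" --pt "-8 39 0 0 1" --pt "-8 39 0 0 1" --pt "-8 39 0 0 1" --pt "-8 39 0 0 1" --pt "-8 39 0 0 1" --pt "-8 39 0 0 1"

```text
time: 5.05
tool_pos: [0.4149, 0.3399, 0.181]
tool_rot: [-3.141, -0.001, -3.049]
contact_force: [0.1, -0.9, -1.7]
opening: 0.0395
grip_force: 20.0
```

>>> move_arm --pt "0 0 0 0 1" --pt "0 0 -40 0 1" --pt "0 0 -40 0 1" --pt "0 0 -30 0 1" --pt "0 0 -12 0 1" --pt "0 0 0 0 1" --pt "0 0 0 0 1"

```text
time: 5.75
tool_pos: [0.4167, 0.3387, 0.0606]
tool_rot: [3.141, 0.002, -3.05]
contact_force: [-0.3, 0.4, -0.5]
opening: 0.0395
grip_force: 20.0
```

>>> move_arm --pt "0 0 -5 0 1" --pt "0 0 -4 0 1" --pt "0 0 0 0 1" --pt "0 0 0 0 1"

```text
time: 6.15
tool_pos: [0.4159, 0.3386, 0.0507]
tool_rot: [3.141, 0.0, -3.049]
contact_force: [-0.3, 0.6, -2.0]
opening: 0.04
grip_force: 20.0
```

>>> move_arm --pt "0 0 -1 0 1" --pt "0 0 0 0 0" --pt "0 0 0 0 -0.3" --pt "0 0 0 0 -0.3" --pt "0 0 35 0 -0.3" --pt "0 0 45 0 -0.3" --pt "0 0 46 0 -0.65"

```text
time: 6.85
tool_pos: [0.4154, 0.3383, 0.1767]
tool_rot: [-3.141, -0.001, -3.049]
contact_force: [1.1, 0.1, 0.3]
opening: 0.0638
grip_force: 0.0
```

>>> move_arm --pt "9 -37 0 0 -0.65" --pt "9 -37 0 0 -0.65" --pt "9 -37 0 0 -0.65" --pt "9 -37 0 0 -0.65" --pt "9 -37 0 0 -0.65" --pt "9 -37 0 0 -0.65" --pt "9 -37 0 0 -0.65" --pt "9 -37 0 0 -0.65" --pt "8 -37 0 0 -0.65" --pt "8 -39 0 0 -0.65" --pt "0 0 0 0 -0.65" --pt "0 0 0 0 -0.65"

```text
time: 8.05
tool_pos: [0.5037, -0.034, 0.1754]
tool_rot: [3.141, -0.0, -3.052]
contact_force: [-0.2, -0.2, 0.4]
opening: 0.0759
grip_force: 0.0
```

Run:
```python
from h import *
s=monitor.observe();print(s['time'],s['tool_pos'],s['tool_rot'],s['opening'],s['contact_force'])
P=pose('wrist');snap('wrist','w3');im=cv2.imread('pics/w3.png')
t=snap('top','t1')
cv2.imwrite('pics/v3.png',np.vstack([im[100:420],t[100:350,:,::-1]]))
np.savez('w3.npz',K=P[0],T=P[1])
```

```text
8.05 [ 0.50368923 -0.03395367  0.1754165 ] [ 3.14100398e+00 -1.50861446e-04 -3.05157528e+00] 0.07586702892355707 [-0.17721106 -0.24948185  0.44356186]
```

View pics/v3.png

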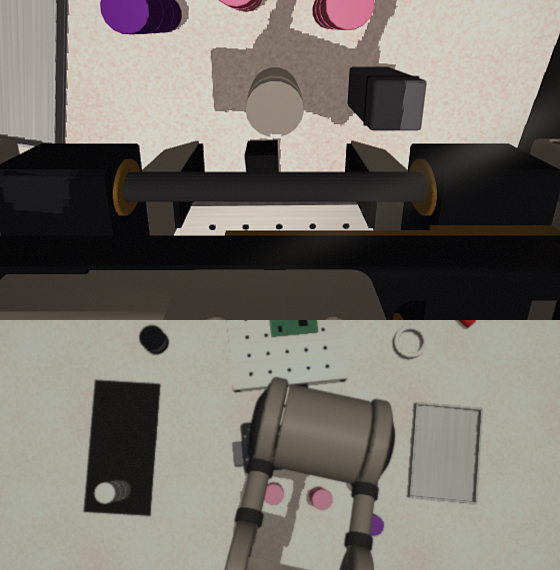

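The can stands on the mat (top view 105,491 in the collage). Jar lid centre is at (274.5,208) and tin top at about (397,204) in the wrist picture.

Run:
```python
from h import *
d=np.load('w3.npz');P=(d['K'],d['T'],0)
for n,px,z in [('jar',(274.5,208.5),.09),('tin',(397,204.5),.095)]: print(n,np.round(ray(P,px,z)*1000,1))
```

```text
jar [504.9 -33.   90. ]
tin [490.6  71.4  95. ]
```

>>> move_arm --pt "0 0 -30 0 -0.65" --pt "0 0 -40 0 -0.65" --pt "0 0 -40 0 -0.65" --pt "0 0 -22 0 -0.65" --pt "0 0 0 0 -0.65" --pt "0 0 0 0 -0.65" --pt "0 0 0 0 1" --pt "0 0 0 0 1" --pt "0 0 0 0 1" --pt "0 0 0 0 1"

```text
time: 9.15
tool_pos: [0.5043, -0.0337, 0.0442]
tool_rot: [-3.141, 0.002, -3.049]
contact_force: [-0.2, -0.4, 3.2]
opening: 0.0507
grip_force: 20.0
```

>>> move_arm --pt "0 0 15 0 1" --pt "0 0 40 0 1" --pt "0 0 40 0 1" --pt "0 0 40 0 1" --pt "0 37 0 0 1" --pt "0 37 0 0 1" --pt "0 37 0 0 1" --pt "0 37 0 0 1" --pt "0 37 0 0 1" --pt "0 37 0 0 1" --pt "0 37 0 0 1" --pt "0 37 0 0 1"

```text
time: 10.35
tool_pos: [0.5032, 0.2638, 0.1782]
tool_rot: [-3.141, -0.001, -3.05]
contact_force: [1.3, -0.0, -3.1]
opening: 0.0507
grip_force: 20.0
```

>>> move_arm --pt "2 37 0 0 1" --pt "0 34 0 0 1" --pt "0 0 0 0 1" --pt "0 0 -40 0 1" --pt "0 0 -40 0 1" --pt "0 0 -30 0 1" --pt "0 0 -12 0 1" --pt "0 0 -5 0 1" --pt "0 0 -4 0 1" --pt "0 0 0 0 1" --pt "0 0 0 0 1"

```text
time: 11.45
tool_pos: [0.5066, 0.3339, 0.0488]
tool_rot: [3.141, 0.002, -3.049]
contact_force: [0.1, 1.4, -2.6]
opening: 0.0507
grip_force: 20.0
```

>>> move_arm --pt "0 0 -1 0 1" --pt "0 0 0 0 0" --pt "0 0 0 0 -0.5" --pt "0 0 0 0 -0.5" --pt "0 0 0 0 -0.5" --pt "0 0 35 0 -0.5" --pt "0 0 45 0 -0.5" --pt "0 0 45 0 -0.5" --pt "0 0 10 0 -0.5"

```text
time: 12.35
tool_pos: [0.5082, 0.3348, 0.1876]
tool_rot: [3.138, 0.009, -3.049]
contact_force: [0.4, 0.0, 0.3]
opening: 0.0688
grip_force: 0.0
```

>>> move_arm --pt "-2 -37 0 0 -0.5" --pt "-2 -37 0 0 -0.5" --pt "-2 -37 0 0 -0.5" --pt "-2 -37 0 0 -0.5" --pt "-2 -37 0 0 -0.5" --pt "-2 -37 0 0 -0.5" --pt "-3 -40 0 0 -0.5" --pt "0 0 0 0 -0.5" --pt "0 0 0 0 -0.5"

```text
time: 13.25
tool_pos: [0.4907, 0.071, 0.1812]
tool_rot: [3.141, -0.0, -3.052]
contact_force: [1.0, 0.1, 0.3]
opening: 0.0689
grip_force: 0.0
```

Run:
```python
from h import *
s=monitor.observe();print(s['time'],s['tool_pos'],s['tool_rot'],s['opening'],s['contact_force'])
P=pose('wrist');snap('wrist','w4');im=cv2.imread('pics/w4.png')
t=snap('top','t2')
cv2.imwrite('pics/v4.png',np.vstack([im[100:420],t[100:350,:,::-1]]))
np.savez('w4.npz',K=P[0],T=P[1])
```

```text
13.25 [0.49072189 0.07103176 0.18124862] [ 3.14105681e+00 -2.71485074e-04 -3.05165983e+00] 0.06885214146715947 [0.95829168 0.13900126 0.33527504]
```

View pics/v4.png

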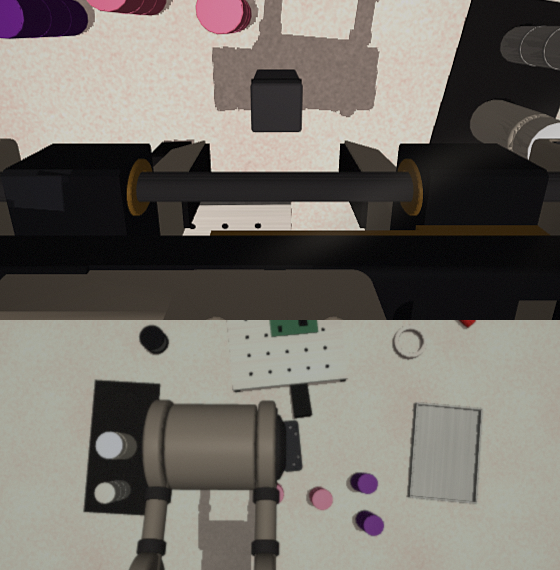

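Tin is centred and square to the gripper (wrist 276,205), and the can and jar stand on the mat.

>>> move_arm --pt "0 0 -35 0 -0.5" --pt "0 0 -40 0 -0.5" --pt "0 0 -40 0 -0.5" --pt "0 0 -20 0 -0.5" --pt "0 0 0 0 -0.5" --pt "0 0 0 0 -0.5" --pt "0 0 0 0 1" --pt "0 0 0 0 1" --pt "0 0 0 0 1" --pt "0 0 0 0 1"

```text
time: 14.35
tool_pos: [0.4914, 0.0716, 0.0473]
tool_rot: [3.142, 0.002, -3.049]
contact_force: [-0.8, 1.6, 3.6]
opening: 0.0459
grip_force: 20.0
```

>>> move_arm --pt "0 0 15 0 1" --pt "0 0 40 0 1" --pt "0 0 40 0 1" --pt "0 0 40 0 1" --pt "15 37 0 0 1" --pt "15 37 0 0 1" --pt "15 37 0 0 1" --pt "15 37 0 0 1" --pt "15 37 0 0 1" --pt "15 37 0 0 1" --pt "15 34 0 0 1" --pt "0 0 0 0 1"

```text
time: 15.55
tool_pos: [0.5959, 0.3315, 0.1797]
tool_rot: [3.14, -0.001, -3.046]
contact_force: [0.6, 0.8, -2.4]
opening: 0.0455
grip_force: 20.0
```

>>> move_arm --pt "0 0 0 0 1" --pt "0 0 -40 0 1" --pt "0 0 -40 0 1" --pt "0 0 -30 0 1" --pt "0 0 -12 0 1" --pt "0 0 -5 0 1" --pt "0 0 -4 0 1" --pt "0 0 0 0 1" --pt "0 0 0 0 1"

```text
time: 16.45
tool_pos: [0.5966, 0.3278, 0.0521]
tool_rot: [3.141, 0.002, -3.049]
contact_force: [-0.1, -0.1, -2.6]
opening: 0.0459
grip_force: 20.0
```

>>> move_arm --pt "0 0 -1 0 1" --pt "0 0 0 0 0" --pt "0 0 0 0 -0.4" --pt "0 0 0 0 -0.4" --pt "0 0 0 0 -0.4" --pt "0 0 35 0 -0.4" --pt "0 0 45 0 -0.4" --pt "0 0 45 0 -0.4" --pt "0 0 10 0 -0.3"

```text
time: 17.35
tool_pos: [0.5982, 0.3286, 0.1913]
tool_rot: [3.138, 0.01, -3.049]
contact_force: [0.6, 0.8, 0.7]
opening: 0.061
grip_force: 0.0
```

>>> move_arm --pt "-2 -37 -5 0 -0.3" --pt "-2 -37 -5 0 -0.3" --pt "-2 -37 -5 0 -0.3" --pt "-2 -37 -5 0 -0.3" --pt "-2 -37 -5 0 -0.3" --pt "-2 -37 -5 0 -0.3" --pt "-2 -37 -5 0 -0.3" --pt "-2 -37 -5 0 -0.3" --pt "-2 -37 -5 0 -0.3" --pt "-2 -37 -5 0 -0.3" --pt "0 0 0 0 -0.3" --pt "0 0 0 0 -0.3"

```text
time: 18.55
tool_pos: [0.5755, -0.043, 0.1341]
tool_rot: [3.141, -0.001, -3.051]
contact_force: [0.3, 1.2, 0.0]
opening: 0.0598
grip_force: 0.0
```

Run:
```python
from h import *
s=monitor.observe();print(s['time'],s['tool_pos'],s['tool_rot'],s['opening'],s['contact_force'])
P=pose('wrist');snap('wrist','w5');im=cv2.imread('pics/w5.png')
t=snap('top','t3')
cv2.imwrite('pics/v5.png',np.vstack([im[100:420],t[100:350,:,::-1]]))
np.savez('w5.npz',K=P[0],T=P[1])
for px in [(272,221.4),(251,221.4),(275,221.4)]:
    d=np.load('w0.npz');print(ray((d['K'],d['T'],0),px,.045))
```

```text
18.55 [ 0.57552753 -0.04299572  0.13409996] [ 3.14089191e+00 -6.38872771e-04 -3.05141391e+00] 0.05981197630821415 [0.31207592 1.15862087 0.0055324 ]
[ 0.56710017 -0.02775111  0.045     ]
[ 0.56982921 -0.05775692  0.045     ]
[ 0.5667103  -0.02346446  0.045     ]
```

View pics/v5.png

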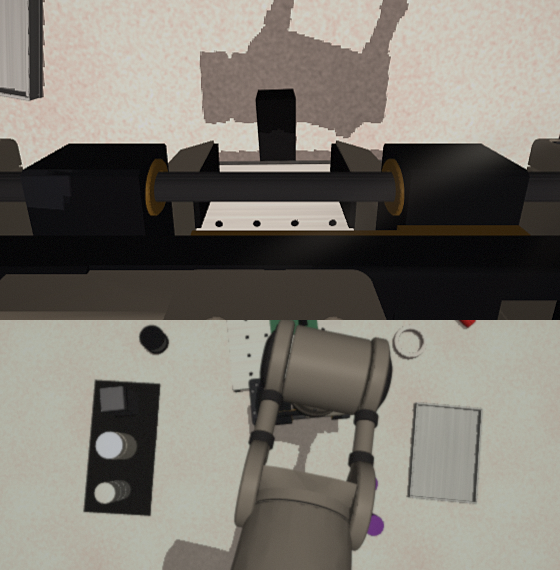

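All three containers stand on the mat. The wedge's thick top edge is at wrist row ~203, columns 257–295, and the plate edge is at row ~261.

Run:
```python
from h import *
d=np.load('w5.npz');P=(d['K'],d['T'],0)
for px,z in [((257,204),.045),((295,204),.045),((277,261),.026),((276,190),.0)]: print(px,np.round(ray(P,px,z)*1000,1))
im=cv2.imread('pics/w5.png').astype(int).mean(2)
print(im[185:265:3,277].astype(int).tolist()); print(im[220,245:305:3].astype(int).tolist(), im[245,245:305:3].astype(int).tolist())
```

```text
(257, 204) [575.  -57.8  45. ]
(295, 204) [571.9 -24.2  45. ]
(277, 261) [636.2 -34.2  26. ]
(276, 190) [569.7 -41.1   0. ]
[117, 127, 5, 7, 8, 9, 9, 7, 10, 10, 13, 10, 11, 11, 10, 19, 20, 19, 22, 21, 19, 21, 22, 21, 19, 31, 55]
[113, 117, 119, 120, 20, 8, 12, 12, 11, 10, 12, 14, 9, 8, 11, 13, 7, 116, 118, 115] [201, 205, 199, 204, 211, 16, 19, 23, 19, 21, 21, 21, 20, 19, 19, 20, 15, 212, 197, 195]
```

>>> move_arm --pt "11 2 -20 0 -0.3" --pt "11 1 -30 0 -0.3" --pt "0 0 -35 0 -0.3" --pt "0 0 -25 0 -0.3" --pt "0 0 -12 0 -0.3" --pt "0 0 -5 0 -0.3" --pt "0 0 0 0 -0.3" --pt "0 0 0 0 -0.3"

```text
time: 19.45
tool_pos: [0.5988, -0.0394, 0.0089]
tool_rot: [-3.141, 0.002, -3.049]
contact_force: [-0.7, 0.2, -0.5]
opening: 0.06
grip_force: 0.0
```

>>> move_arm --pt "0 0 0 0 1" --pt "0 0 0 0 1" --pt "0 0 0 0 1" --pt "0 0 0 0 1" --pt "0 0 0 0 1" --newtons 50

```text
time: 19.95
tool_pos: [0.5996, -0.041, 0.009]
tool_rot: [-3.139, 0.004, -3.049]
contact_force: [1.9, -7.9, 5.8]
opening: 0.0247
grip_force: 11.3
```

>>> move_arm --pt "0 0 0 0 1" --pt "0 0 0 0 1"

```text
time: 20.15
tool_pos: [0.5999, -0.04, 0.0091]
tool_rot: [-3.14, 0.005, -3.05]
contact_force: [1.5, -0.2, 7.1]
opening: 0.0081
grip_force: 3.5
```

Run:
```python
from h import *
snap('wrist','w6');snap('scene','s6');im=cv2.imread('pics/w6.png');s=cv2.imread('pics/s6.png')
a=cv2.resize(s[170:300,200:420],(560,331))
cv2.imwrite('pics/v6.png',np.vstack([im[150:400],a]))
```

```text
(no output)
```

View pics/v6.png

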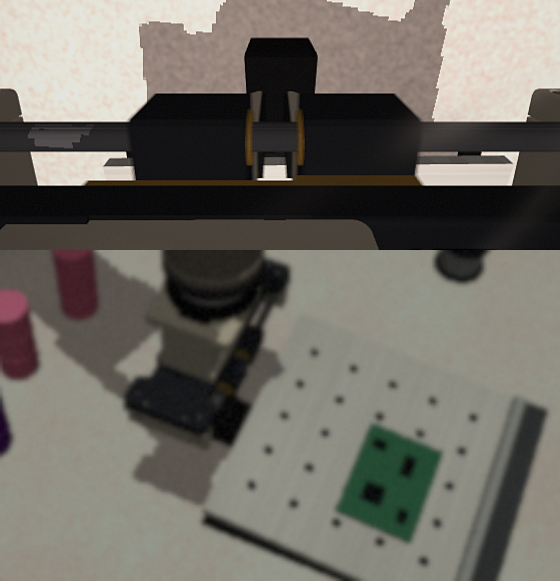

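Run:
```python
from h import *
s=monitor.observe();print(s['time'],s['tool_pos'],s['contact_force'],s['opening'],s['grip_force'])
P=pose('wrist')
for px,z in [((245,207),.045),((317,207),.045),((281,188),.045),((281,188),0)]: print(px,np.round(ray(P,px,z)*1000,1))
im=cv2.imread('pics/w6.png'); cv2.imwrite('pics/v7.png',cv2.resize(im[170:345,190:370],None,fx=3.4,fy=3.4,interpolation=cv2.INTER_CUBIC))
```

```text
20.25 [ 0.59983678 -0.03987605  0.0091335 ] [1.98321318 0.02204684 6.23870428] 0.0016612068406077235 3.4462374297436327
(245, 207) [570.2 -56.2  45. ]
(317, 207) [566.9 -21.5  45. ]
(281, 188) [559.2 -39.7  45. ]
(281, 188) [568. -38.   0.]
```

View pics/v7.png

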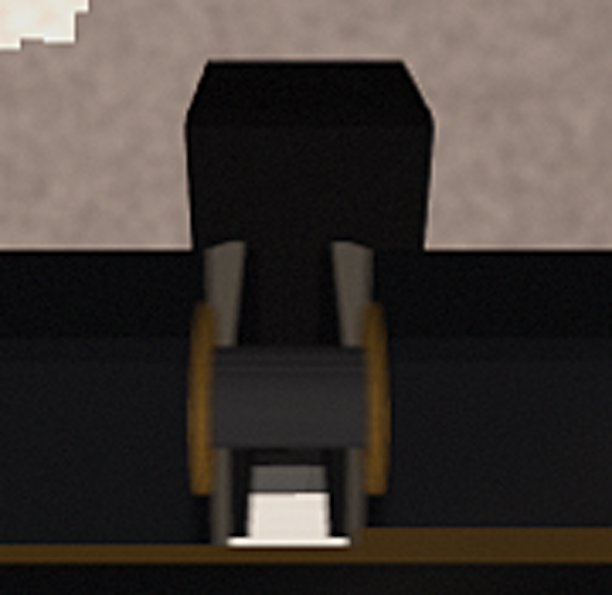

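The fingers have closed through the wedge instead of stopping on its sides (opening 2 mm with the wedge still in place). I'll back out straight up, slowly, then look.

>>> move_arm --pt "0 0 4 0 1" --pt "0 0 4 0 1" --pt "0 0 5 0 1" --pt "0 0 5 0 1" --pt "0 0 5 0 1" --pt "0 0 6 0 1" --newtons 3

```text
time: 20.85
tool_pos: [0.5977, -0.0395, 0.0368]
tool_rot: [3.141, -0.0, -3.049]
contact_force: [0.4, 0.7, -0.2]
opening: 0.0007
grip_force: 0.0
```

Run:
```python
from h import *
s=monitor.observe();print(s['time'],s['tool_pos'],s['contact_force'],s['opening'],s['grip_force'])
P=pose('wrist');im=snap('wrist','w8').astype(int).mean(2)
for c in (262,276,290): print(c,im[150:240:3,c].astype(int).tolist())
```

```text
20.85 [ 0.59766157 -0.03945717  0.03681203] [ 0.35334991  0.72985843 -0.18879062] 0.0006915966273905375 0.0
262 [129, 129, 129, 122, 125, 132, 127, 127, 128, 128, 131, 97, 7, 5, 4, 6, 10, 12, 11, 11, 12, 14, 9, 12, 13, 11, 12, 14, 12, 10]
276 [125, 124, 128, 128, 131, 126, 131, 129, 133, 130, 129, 101, 4, 9, 7, 11, 10, 11, 12, 12, 14, 11, 10, 13, 13, 10, 12, 13, 12, 11]
290 [124, 129, 130, 125, 124, 124, 124, 126, 122, 122, 136, 96, 6, 5, 8, 8, 10, 11, 15, 15, 13, 12, 12, 11, 11, 14, 9, 11, 13, 15]
```

>>> move_arm --pt "0 0 8 0 1" --pt "0 0 20 0 0.5" --pt "-10 0 35 0 -0.3" --pt "-15 0 35 0 -0.3" --pt "0 0 0 0 -0.3" --pt "0 0 0 0 -0.3" --pt "0 0 0 0 -0.3"

```text
time: 21.6
tool_pos: [0.5724, -0.0394, 0.1336]
tool_rot: [3.141, -0.001, -3.049]
contact_force: [0.1, -0.1, 0.3]
opening: 0.044
grip_force: 0.0
```

Run:
```python
from h import *
s=monitor.observe();print(s['time'],s['tool_pos'],s['contact_force'],s['opening'],s['grip_force'])
P=pose('wrist');im=snap('wrist','w9')[:,:,::-1]
np.savez('w9.npz',K=P[0],T=P[1])
s=snap('scene','s9')[:,:,::-1]
a=cv2.resize(im[180:280,200:350],(560,373),interpolation=cv2.INTER_CUBIC)
b=cv2.resize(s[190:290,240:420],(560,311)[:2],interpolation=cv2.INTER_CUBIC)[:225]
cv2.imwrite('pics/v9.png',np.vstack([a,b]))
```

```text
21.6 [ 0.57237717 -0.0393852   0.13363764] [ 0.08204876 -0.06024743  0.33553244] 0.04399024789147021 0.0
```

View pics/v9.png

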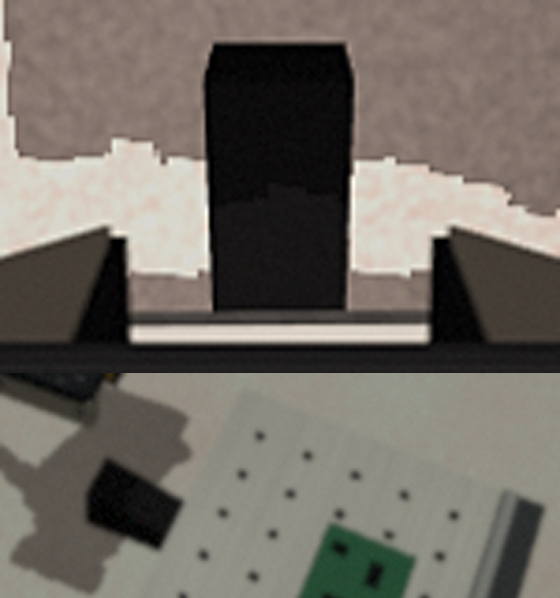

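Wedge is intact and still propping the plate, with its thick edge at wrist row ~201 and columns 255–294. I probably gripped too high on the slope and too hard, so I'll go lower, nearer the thick end, with moderate force.

>>> move_arm --pt "14 1 -30 0 -0.3" --pt "0 0 -35 0 -0.3" --pt "0 0 -35 0 -0.3" --pt "0 0 -18 0 -0.3" --pt "0 0 -8 0 -0.3" --pt "0 0 -4 0 -0.3" --pt "0 0 0 0 -0.3" --pt "0 0 0 0 -0.3" --newtons 15

```text
time: 22.5
tool_pos: [0.5876, -0.0387, 0.0055]
tool_rot: [-3.141, 0.002, -3.049]
contact_force: [0.2, 0.4, 0.7]
opening: 0.0601
grip_force: 0.0
```

>>> move_arm --pt "0 0 0 0 0.1" --pt "0 0 0 0 0.18" --pt "0 0 0 0 0.3" --newtons 15

```text
time: 22.8
tool_pos: [0.5871, -0.0386, 0.005]
tool_rot: [-3.141, 0.001, -3.049]
contact_force: [0.6, -0.9, 0.1]
opening: 0.0402
grip_force: 0.0
```

>>> move_arm --pt "0 0 0 0 0.3" --pt "0 0 0 0 0.3"

```text
time: 23.0
tool_pos: [0.5869, -0.0384, 0.0048]
tool_rot: [3.142, 0.0, -3.049]
contact_force: [0.2, -0.0, 2.8]
opening: 0.0358
grip_force: 15.0
```

>>> move_arm --pt "0 0 0 0 0.3" --pt "0 0 0 0 0.3" --newtons 30

```text
time: 23.2
tool_pos: [0.5869, -0.0384, 0.0049]
tool_rot: [3.142, 0.0, -3.049]
contact_force: [-1.5, 0.5, 5.1]
opening: 0.0355
grip_force: 30.0
```

>>> move_arm --pt "-4 0 0 0 0.3" --pt "-4 -1 0 0 0.3" --pt "-4 0 0 0 0.3" --pt "-4 0 0 0 0.3"

```text
time: 23.6
tool_pos: [0.5726, -0.0399, 0.0049]
tool_rot: [-3.141, 0.004, -3.05]
contact_force: [5.7, 0.2, -0.5]
opening: 0.0353
grip_force: 30.0
```

>>> move_arm --pt "-8 -1 0 0 0.3" --pt "-8 -1 0 0 0.3" --pt "-8 0 0 0 0.3" --pt "-8 -1 0 0 0.3" --pt "-8 -1 0 0 0.3" --pt "-8 0 0 0 0.3" --pt "-8 -1 0 0 0.3" --pt "-8 -1 0 0 0.3" --pt "-6 0 0 0 0.3" --pt "0 0 0 0 0.3" --pt "0 0 0 0 0.3"

```text
time: 24.7
tool_pos: [0.4998, -0.0457, 0.0048]
tool_rot: [-3.142, -0.001, -3.049]
contact_force: [-2.1, -1.0, 8.4]
opening: 0.0355
grip_force: 30.0
```

Run:
```python
from h import *
s=monitor.observe();print(s['time'],s['tool_pos'],s['contact_force'],s['opening'],s['grip_force'])
im=snap('wrist','w10')[:,:,::-1]
s=snap('scene','s10')[:,:,::-1]
b=cv2.resize(s[170:310,200:420],(560,356),interpolation=cv2.INTER_CUBIC)
cv2.imwrite('pics/v10.png',np.vstack([im[100:340],b]))
```

```text
24.7 [ 0.49983772 -0.04569598  0.00478424] [-2.14988588 -0.99677328  8.43709279] 0.035455610860599826 29.997942857444286
```

View pics/v10.png

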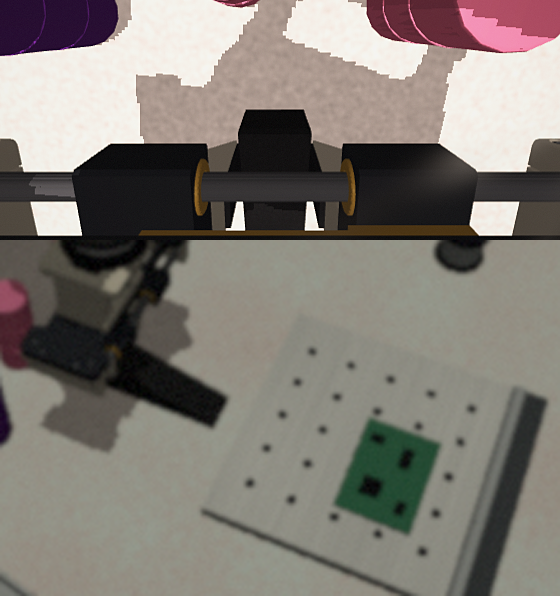

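Plate lies flat and the wedge is clear (scene). Lift it and carry it to the tray.

>>> move_arm --pt "0 0 10 0 0.3" --pt "0 0 30 0 0.3" --pt "0 0 45 0 0.3" --pt "0 0 45 0 0.3" --pt "-7 -36 0 -0.05 0.3" --pt "-7 -36 0 -0.05 0.3" --pt "-7 -36 0 -0.05 0.3" --pt "-7 -36 0 -0.03 0.3" --pt "-7 -36 0 0 0.3" --pt "-7 -36 0 0 0.3" --pt "-7 -36 0 0 0.3" --pt "-7 -38 0 0 0.3"

```text
time: 26.0
tool_pos: [0.4432, -0.3358, 0.134]
tool_rot: [3.139, -0.002, 3.054]
contact_force: [0.6, -0.1, -1.3]
opening: 0.0353
grip_force: 30.0
```

>>> move_arm --pt "0 0 0 0 0.3" --pt "0 0 -40 0 0.3" --pt "0 0 -40 0 0.3" --pt "0 0 -25 0 0.3" --pt "0 0 -10 0 0.3" --pt "0 0 0 0 0.3" --pt "0 0 0 0 0.3"

```text
time: 26.7
tool_pos: [0.4453, -0.3357, 0.0206]
tool_rot: [-3.141, 0.001, 3.054]
contact_force: [0.5, -0.4, -1.7]
opening: 0.0352
grip_force: 30.0
```

Run:
```python
from h import *
s=monitor.observe();print(s['time'],s['tool_pos'],s['tool_rot'],s['contact_force'],s['opening'],s['grip_force'])
im=snap('wrist','w11');t=snap('top','t11');snap('scene','s11')
g=t[180:285,400:490].astype(int).mean(2)
m=(g<45).astype(np.uint8);n,l,st,ce=cv2.connectedComponentsWithStats(m)
P=pose('top')
for i in range(1,n):
    if st[i,4]>30: print(st[i],ce[i]+[400,180],ray(P,ce[i]+[400,180],.04)[:2])
```

```text
26.7 [ 0.4453273  -0.33568195  0.0205805 ] [-3.14089452e+00  9.36504393e-04  3.05409284e+00] [ 0.51920843 -0.35045885 -1.68098578] 0.03522484763061765 29.999043121933937
[  16   23   74   82 3348] [452.33661888 249.46684588] [ 0.45821701 -0.34625689]
```

>>> move_arm --pt "0 0 -6 0 0.3" --pt "0 0 -4 0 0.3" --pt "0 0 -2 0 0.3" --pt "0 0 0 0 0.3" --pt "0 0 0 0 0.3"

```text
time: 27.35
tool_pos: [0.4448, -0.3355, 0.0088]
tool_rot: [-3.141, 0.0, 3.054]
contact_force: [-2.5, 2.4, 12.7]
opening: 0.0348
grip_force: 30.0
```

>>> move_arm --pt "0 0 1 0 0.3" --pt "0 0 0 0 0.1" --pt "0 0 0 0 -0.1" --pt "0 0 0 0 -0.15" --pt "0 0 0 0 -0.15" --pt "0 0 10 0 -0.15" --pt "0 0 30 0 -0.15" --pt "0 0 45 0 -0.15" --pt "0 0 45 0 -0.15" --pt "0 0 45 0 -0.3" --newtons 20

```text
time: 28.35
tool_pos: [0.4446, -0.3353, 0.186]
tool_rot: [-3.141, 0.0, 3.054]
contact_force: [1.7, -1.0, -0.2]
opening: 0.0566
grip_force: 0.0
```

>>> move_arm --pt "-3 40 0 0.04 -0.3" --pt "-3 40 0 0.04 -0.3" --pt "-3 40 0 0.04 -0.3" --pt "-3 40 0 0.06 -0.3" --pt "-3 40 0 0 -0.3" --pt "-3 40 0 0 -0.3" --pt "0 0 0 0 -0.3"

```text
time: 29.05
tool_pos: [0.4259, -0.0917, 0.1843]
tool_rot: [3.14, 0.0, -3.045]
contact_force: [0.1, 0.2, 0.6]
opening: 0.0596
grip_force: 0.0
```

Run:
```python
from h import *
s=monitor.observe();print(s['time'],s['tool_pos'],s['tool_rot'],s['contact_force'],s['opening'],s['grip_force'])
t=snap('top','t12')
P=pose('top')
def comp(x0,y0,x1,y1,f,z,amin=60):
    g=t[y0:y1,x0:x1].astype(int).mean(2);m=f(g).astype(np.uint8);n,l,st,ce=cv2.connectedComponentsWithStats(m)
    for i in range(1,n):
        if st[i,4]>amin:
            c=ce[i]+[x0,y0]; k=cv2.findContours((l==i).astype(np.uint8),0,2)[0][0]
            print(st[i].tolist(),c.round(1),ray(P,c,z)[:2].round(4),cv2.minAreaRect(k))
comp(400,175,490,290,lambda g:g<45,.03)
comp(90,165,160,295,lambda g:g>50,.095)
```

```text
29.05 [ 0.42592022 -0.09166382  0.18429962] [ 3.14039156e+00  3.54317135e-04 -3.04519389e+00] [0.11131227 0.17748131 0.5753398 ] 0.05959241705936956 0.0
[33, 28, 24, 63, 1246] [445.  235.7] [ 0.4862 -0.3357] ((46.23276138305664, 59.04310607910156), (23.136476516723633, 61.1296272277832), 3.3664608001708984)
[0, 70, 13, 13, 111] [406.1 250.6] [ 0.456  -0.2552] ((5.702971458435059, 76.52970886230469), (12.139453887939453, 11.641935348510742), 84.2894058227539)
[38, 93, 8, 22, 71] [442.7 276.5] [ 0.4032 -0.3288] ((43.29412078857422, 103.17646789550781), (21.3431339263916, 5.820855140686035), 75.96376037597656)
[0, 0, 5, 56, 169] [ 91.3 185.2] [0.5845 0.3652] ((1.999999761581421, 27.499996185302734), (3.999999523162842, 54.99999237060547), 0.0)
[10, 1, 24, 26, 539] [111.5 178.3] [0.5979 0.3268] ((21.534652709960938, 13.346534729003906), (23.283870697021484, 23.482877731323242), 84.2894058227539)
[60, 2, 10, 128, 691] [156.  249.9] [0.4604 0.2392] ((64.5, 65.5), (127.0, 9.0), 90.0)
[5, 46, 42, 29, 971] [114.7 225.2] [0.5076 0.3187] ((25.5, 60.0), (28.0, 41.0), 90.0)
[4, 96, 36, 23, 649] [110.7 271.3] [0.4203 0.3244] ((21.5, 107.0), (22.0, 35.0), 90.0)
[0, 127, 50, 3, 99] [108.9 293.3] [0.3789 0.3269] ((24.5, 128.0), (2.0, 49.0), 90.0)
```

>>> move_arm --pt "14 35 0 0 -0.5" --pt "14 35 0 0 -0.5" --pt "14 35 0 0 -0.5" --pt "14 35 0 0 -0.5" --pt "14 35 0 0 -0.5" --pt "14 35 0 0 -0.5" --pt "14 35 0 0 -0.5" --pt "14 35 0 0 -0.5" --pt "14 35 0 0 -0.5" --pt "14 35 0 0 -0.5" --pt "15 35 0 0 -0.5" --pt "15 35 0 0 -0.5"

```text
time: 30.3
tool_pos: [0.5985, 0.3246, 0.1837]
tool_rot: [-3.141, 0.001, -3.051]
contact_force: [0.8, -0.1, -1.4]
opening: 0.069
grip_force: 0.0
```

>>> move_arm --pt "0 0 0 0 -0.5" --pt "0 0 0 0 -0.5" --pt "0 0 0 0 -0.5"

```text
time: 30.6
tool_pos: [0.5972, 0.3229, 0.1835]
tool_rot: [-3.141, -0.0, -3.051]
contact_force: [0.4, -0.5, -0.5]
opening: 0.0687
grip_force: 0.0
```

>>> move_arm --pt "-1 5 -35 0 -0.5" --pt "0 0 -40 0 -0.5" --pt "0 0 -40 0 -0.5" --pt "0 0 -17 0 -0.5" --pt "0 0 0 0 -0.5" --pt "0 0 0 0 -0.5" --pt "0 0 0 0 -0.5"

```text
time: 31.3
tool_pos: [0.5972, 0.3294, 0.0539]
tool_rot: [3.14, 0.004, -3.05]
contact_force: [0.5, -0.4, 0.3]
opening: 0.0687
grip_force: 0.0
```

>>> move_arm --pt "0 0 0 0 1" --pt "0 0 0 0 1" --pt "0 0 0 0 1" --pt "0 0 0 0 1" --pt "0 0 15 0 1" --pt "0 0 40 0 1" --pt "0 0 40 0 1" --pt "0 0 38 0 1"

```text
time: 32.1
tool_pos: [0.5956, 0.3295, 0.187]
tool_rot: [3.141, 0.0, -3.049]
contact_force: [1.1, -0.1, -1.5]
opening: 0.0456
grip_force: 20.0
```

>>> move_arm --pt "-15 -37 0 0 1" --pt "-15 -37 0 0 1" --pt "-15 -37 0 0 1" --pt "-15 -37 0 0 1" --pt "-15 -37 0 0 1" --pt "-15 -37 0 0 1" --pt "-15 -34 0 0 1" --pt "0 0 0 0 1" --pt "0 0 0 0 1" --pt "0 0 0 0 1"

```text
time: 33.1
tool_pos: [0.4913, 0.0742, 0.185]
tool_rot: [3.141, 0.001, -3.049]
contact_force: [-0.3, 1.0, -1.4]
opening: 0.0459
grip_force: 20.0
```

>>> move_arm --pt "0 -3 -35 0 1" --pt "0 0 -40 0 1" --pt "0 0 -40 0 1" --pt "0 0 -13 0 1" --pt "0 0 -3 0 1" --pt "0 0 0 0 1" --pt "0 0 0 0 1" --pt "0 0 0 0 1"

```text
time: 33.9
tool_pos: [0.4918, 0.0707, 0.0547]
tool_rot: [-3.141, 0.003, -3.049]
contact_force: [0.5, -0.4, -1.8]
opening: 0.0454
grip_force: 20.0
```

>>> move_arm --pt "0 1 -2 0 1" --pt "0 0 -2 0 1" --pt "0 0 0 0 1" --pt "0 0 0 0 1"

```text
time: 34.3
tool_pos: [0.4908, 0.0715, 0.0495]
tool_rot: [3.142, -0.0, -3.049]
contact_force: [0.0, 0.3, -0.8]
opening: 0.0462
grip_force: 20.0
```

>>> move_arm --pt "0 0 0 0 0" --pt "0 0 0 0 -0.5" --pt "0 0 0 0 -0.5" --pt "0 0 0 0 -0.5" --pt "0 0 30 0 -0.5" --pt "0 0 45 0 -0.5" --pt "0 0 45 0 -0.65" --pt "0 0 15 0 -0.65"

```text
time: 35.1
tool_pos: [0.4929, 0.0715, 0.1892]
tool_rot: [-3.141, 0.008, -3.049]
contact_force: [1.6, 1.1, -0.5]
opening: 0.0756
grip_force: 0.0
```

>>> move_arm --pt "2 37 0 0 -0.65" --pt "2 37 0 0 -0.65" --pt "2 37 0 0 -0.65" --pt "2 37 0 0 -0.65" --pt "2 37 0 0 -0.65" --pt "2 37 0 0 -0.65" --pt "3 40 0 0 -0.65" --pt "0 0 0 0 -0.65" --pt "0 0 0 0 -0.65" --pt "0 0 0 0 -0.65"

```text
time: 36.1
tool_pos: [0.5057, 0.3326, 0.1844]
tool_rot: [-3.141, -0.0, -3.05]
contact_force: [0.0, -0.6, 0.8]
opening: 0.0758
grip_force: 0.0
```

>>> move_arm --pt "1 1 -36 0 -0.65" --pt "0 0 -40 0 -0.65" --pt "0 0 -40 0 -0.65" --pt "0 0 -20 0 -0.65" --pt "0 0 0 0 -0.65" --pt "0 0 0 0 -0.65" --pt "0 0 0 0 -0.65"

```text
time: 36.8
tool_pos: [0.5082, 0.3346, 0.0505]
tool_rot: [3.14, 0.003, -3.05]
contact_force: [-0.4, -0.6, -0.4]
opening: 0.0758
grip_force: 0.0
```

>>> move_arm --pt "0 0 0 0 1" --pt "0 0 0 0 1" --pt "0 0 0 0 1" --pt "0 0 0 0 1" --pt "0 0 15 0 1" --pt "0 0 40 0 1" --pt "0 0 40 0 1" --pt "0 0 40 0 1"

```text
time: 37.6
tool_pos: [0.5062, 0.3343, 0.1843]
tool_rot: [-3.141, -0.002, -3.049]
contact_force: [1.4, 0.5, -2.5]
opening: 0.0503
grip_force: 20.0
```

Run:
```python
from h import *
a=cv2.imread('pics/t0.png')[215:250,228:265].astype(np.float32);snap('top','t13');b=cv2.imread('pics/t13.png')[215:250,228:265].astype(np.float32)
f=lambda g:cv2.GaussianBlur(g.mean(2),(3,3),0)
print(cv2.phaseCorrelate(f(a),f(b),cv2.createHanningWindow((37,35),cv2.CV_32F)))
for i in(a,b):
    m=(f(i)<95).astype(np.uint8);M=cv2.moments(m,True);print(M['m10']/M['m00'],M['m01']/M['m00'],M['m00'])
```

```text
((0.6982942413510997, -0.0867428003573778), 1.1410450455215242)
17.73267326732673 18.160066006600662 606.0
18.751252086811352 18.13355592654424 599.0
```

>>> move_arm --pt "0 -37 0 0 1" --pt "0 -37 0 0 1" --pt "0 -37 0 0 1" --pt "0 -37 0 0 1" --pt "0 -37 0 0 1" --pt "0 -37 0 0 1" --pt "0 -37 0 0 1" --pt "0 -37 0 0 1" --pt "-1 -37 0 0 1" --pt "-1 -35 0 0 1" --pt "0 0 0 0 1" --pt "0 0 0 0 1"

```text
time: 38.85
tool_pos: [0.5044, -0.0339, 0.183]
tool_rot: [3.141, -0.001, -3.051]
contact_force: [0.1, 0.9, -2.9]
opening: 0.0508
grip_force: 20.0
```

>>> move_arm --pt "0 0 -35 0 1" --pt "0 0 -40 0 1" --pt "0 0 -40 0 1" --pt "0 0 -14 0 1" --pt "0 0 -4 0 1" --pt "0 0 0 0 1" --pt "0 0 0 0 1" --pt "0 0 0 0 1"

```text
time: 39.65
tool_pos: [0.5058, -0.0334, 0.0517]
tool_rot: [-3.141, 0.003, -3.049]
contact_force: [0.6, 0.3, -2.0]
opening: 0.0506
grip_force: 20.0
```

>>> move_arm --pt "0 0 -3 0 1" --pt "0 0 -2 0 1" --pt "0 0 0 0 1" --pt "0 0 0 0 1"

```text
time: 40.05
tool_pos: [0.5051, -0.0336, 0.0459]
tool_rot: [-3.141, 0.001, -3.05]
contact_force: [0.4, 0.2, 2.0]
opening: 0.0504
grip_force: 20.0
```

>>> move_arm --pt "0 0 0 0 0" --pt "0 0 0 0 -0.6" --pt "0 0 0 0 -0.6" --pt "0 0 0 0 -0.6" --pt "0 0 30 0 -0.6" --pt "0 0 45 0 -0.6" --pt "0 0 45 0 -0.3" --pt "0 0 17 0 -0.3"

```text
time: 40.85
tool_pos: [0.5066, -0.0338, 0.1868]
tool_rot: [-3.14, 0.006, -3.049]
contact_force: [1.5, -0.3, -0.3]
opening: 0.0625
grip_force: 0.0
```

>>> move_arm --pt "-9 37 0 0 -0.3" --pt "-9 37 0 0 -0.3" --pt "-9 37 0 0 -0.3" --pt "-9 37 0 0 -0.3" --pt "-9 37 0 0 -0.3" --pt "-9 37 0 0 -0.3" --pt "-9 37 0 0 -0.3" --pt "-9 37 0 0 -0.3" --pt "-9 37 0 0 -0.3" --pt "-8 39 0 0 -0.3" --pt "0 0 0 0 -0.3" --pt "0 0 0 0 -0.3"

```text
time: 42.05
tool_pos: [0.4153, 0.3388, 0.182]
tool_rot: [-3.141, -0.001, -3.047]
contact_force: [-0.4, -0.3, -0.6]
opening: 0.0597
grip_force: 0.0
```

>>> move_arm --pt "0 0 -35 0 -0.3" --pt "0 0 -40 0 -0.3" --pt "0 0 -40 0 -0.3" --pt "0 0 -17 0 -0.3" --pt "0 0 0 0 -0.3" --pt "0 0 0 0 -0.3" --pt "0 0 0 0 -0.3"

```text
time: 42.75
tool_pos: [0.417, 0.3385, 0.052]
tool_rot: [3.14, 0.003, -3.05]
contact_force: [-0.2, -0.0, -0.2]
opening: 0.0598
grip_force: 0.0
```

>>> move_arm --pt "0 0 0 0 1" --pt "0 0 0 0 1" --pt "0 0 0 0 1" --pt "0 0 0 0 1" --pt "0 0 15 0 1" --pt "0 0 40 0 1" --pt "0 0 40 0 1" --pt "0 0 40 0 1"

```text
time: 43.55
tool_pos: [0.4152, 0.3383, 0.1864]
tool_rot: [-3.141, -0.001, -3.049]
contact_force: [1.6, 1.5, -1.8]
opening: 0.0394
grip_force: 20.0
```

>>> move_arm --pt "8 -38 0 0 1" --pt "8 -39 0 0 1" --pt "8 -39 0 0 1" --pt "8 -39 0 0 1" --pt "8 -39 0 0 1" --pt "8 -39 0 0 1" --pt "8 -39 0 0 1" --pt "8 -39 0 0 1" --pt "8 -39 0 0 1" --pt "8 -39 0 0 1" --pt "8 -39 0 0 1" --pt "8 -39 0 0 1"

```text
time: 44.75
tool_pos: [0.5116, -0.1299, 0.1851]
tool_rot: [3.141, -0.001, -3.049]
contact_force: [-0.7, -0.7, -2.6]
opening: 0.0396
grip_force: 20.0
```

>>> move_arm --pt "0 0 0 0 1" --pt "0 0 0 0 1" --pt "0 0 0 0 1"

```text
time: 45.05
tool_pos: [0.5113, -0.1275, 0.1851]
tool_rot: [3.141, -0.001, -3.049]
contact_force: [0.0, -0.3, -2.3]
opening: 0.039
grip_force: 20.0
```

>>> move_arm --pt "0 -1 -35 0 1" --pt "0 0 -40 0 1" --pt "0 0 -40 0 1" --pt "0 0 -14 0 1" --pt "0 0 -5 0 1" --pt "0 0 0 0 1" --pt "0 0 0 0 1" --pt "0 0 0 0 1"

```text
time: 45.85
tool_pos: [0.5127, -0.1296, 0.0528]
tool_rot: [-3.14, 0.002, -3.049]
contact_force: [0.2, 0.5, -2.7]
opening: 0.0394
grip_force: 20.0
```

>>> move_arm --pt "0 0 -2 0 1" --pt "0 0 -1 0 1" --pt "0 0 0 0 1" --pt "0 0 0 0 1"

```text
time: 46.25
tool_pos: [0.5118, -0.1295, 0.0485]
tool_rot: [3.141, -0.0, -3.049]
contact_force: [-0.6, -0.0, -1.9]
opening: 0.0397
grip_force: 20.0
```

>>> move_arm --pt "0 0 -1 0 1" --pt "0 0 0 0 1" --pt "0 0 0 0 0" --pt "0 0 0 0 -0.3" --pt "0 0 0 0 -0.3" --pt "0 0 0 0 -0.3" --pt "0 0 30 0 -0.3" --pt "0 0 45 0 -0.3" --pt "0 0 45 0 -0.3" --pt "0 0 25 0 -0.3"

```text
time: 47.25
tool_pos: [0.5129, -0.1299, 0.1962]
tool_rot: [-3.139, 0.004, -3.049]
contact_force: [-0.2, 0.5, -0.9]
opening: 0.0597
grip_force: 0.0
```

>>> move_arm --pt "-15 40 0 0 -0.3" --pt "-15 40 0 0 -0.3" --pt "-15 40 0 0 -0.3" --pt "-15 40 0 0 -0.3" --pt "-8 40 0 0 -0.3" --pt "-8 40 0 0 -0.3" --pt "0 40 0 0 -0.3" --pt "0 40 0 0 -0.3" --pt "0 40 0 0 -0.3" --pt "0 40 0 0 -0.3" --pt "0 30 0 0 -0.3" --pt "0 0 0 0 -0.3"

```text
time: 48.45
tool_pos: [0.4352, 0.3037, 0.1921]
tool_rot: [3.141, -0.0, -3.046]
contact_force: [0.1, -0.4, -0.8]
opening: 0.0596
grip_force: 0.0
```

Run:
```python
from h import *
s=monitor.observe();print(s['time'],s['tool_pos'],s['contact_force'])
snap('top','t14');snap('scene','s14')
t0=cv2.imread('pics/t0.png');t1=cv2.imread('pics/t14.png');s0=cv2.imread('pics/s0.png');s1=cv2.imread('pics/s14.png')
f=lambda g:g.astype(np.float32).mean(2)
for n,(x0,y0,x1,y1) in dict(tin=(228,215,264,251),jar=(282,208,320,246),can=(334,206,366,240),pink2=(304,262,338,296),spool=(135,100,172,138),tape=(388,102,428,142)).items():
    a,b=f(t0[y0:y1,x0:x1]),f(t1[y0:y1,x0:x1]);print(n,np.round(cv2.phaseCorrelate(a,b,cv2.createHanningWindow(a.shape[::-1],cv2.CV_32F))[0],2),abs(a-b).mean().round(1))
c=lambda i:cv2.resize(i,(400,300))
z=lambda i:cv2.resize(i[150:270,220:380],(400,300),interpolation=cv2.INTER_CUBIC)
cv2.imwrite('pics/v14.png',np.vstack([np.hstack([c(t1),c(s1)]),np.hstack([z(t0),z(t1)])]))
```

```text
48.45 [0.43524703 0.30365603 0.19206587] [ 0.13893374 -0.4344075  -0.83352538]
tin [ 0.59 -0.07] 2.2
jar [ 0.32 -0.19] 3.5
can [ 0.16 -0.19] 3.8
pink2 [-0.02  0.08] 2.5
spool [-0.16 -0.15] 2.6
tape [0.04 0.04] 1.0
```

View pics/v14.png

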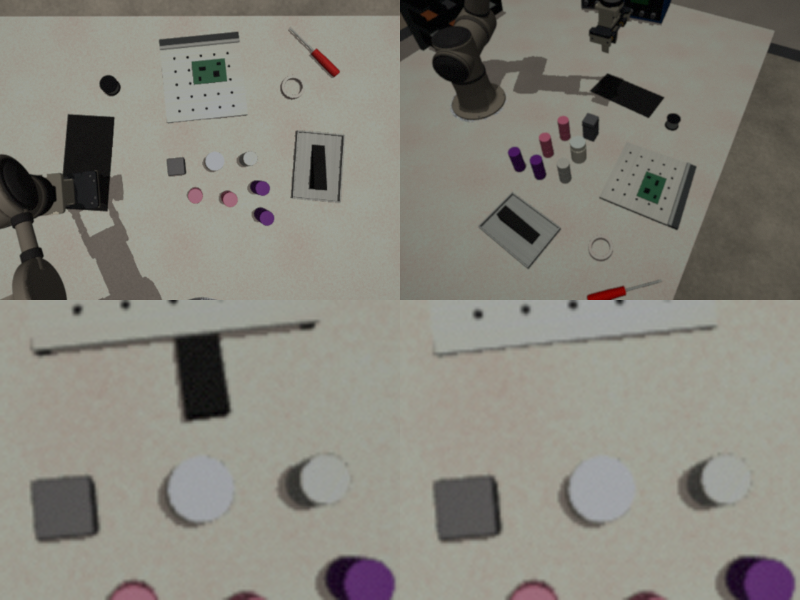

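The containers are upright within about 1 mm of their starting spots, the plate is flat, the wedge lies flat in the tray, and the bystanders have not moved.

```bash
python3 -c "
from cell import workorder; print(workorder.hand_in())"
```

```text
the job is handed in; nothing more can be done
None
```

The job is done and handed in at about 48 s of the 149 s: plate flat, wedge on its base in the tray, all three containers upright within about 1 mm of their starting spots, spool and tape unmoved; my first wedge grip failed at 50 N (the fingers closed through it), so I backed out and regripped lower at 30 N.

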